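# Prove the breaker, fit the knob and start the slide hotplate

### The job

Start up the slide drying hotplate: press the test button of its earth-leakage breaker so that the lever drops to off, then lift the lever back over until it latches on. Next pick up the loose black bar-grip knob, turn it so that the flat in its bore matches the flat of the D-shaped shaft on the control deck, push it fully home on the shaft, and then press the knob and shaft right down against the spring to start the plate. Finish while still holding the knob pressed down in the fingers, without letting go, and leave the other things on the bench where they are.

Things in the scene. Friction and masses are not known exactly. Their poses are not given: they have to be found in the camera images.
- warmer: white slide drying hotplate, fixed, 360 mm (x) by 320 mm (y); origin on the bench under its centre, x pointing away from its control edge. Along its -x edge runs a level control deck, 75 mm high, 130 mm deep, with the shaft at its +y side and the dark breaker block (108 x 52 mm, centre x = -113, y = -85 mm, flat face 97 mm above the bench) at its -y side; the heated plate behind is 88 mm high
- test_top (a point): centre of the top of the breaker's light grey round test button, 15 mm across, 9 mm proud of the breaker's face, near its -x end (warmer x = -143, y = -85 mm)
- test_button (a joint): travel of the test button, m: 0 out, 0.0055 fully in. Takes about 1.5 N to start, 3.5 N fully in; springs back. It releases the lever at about 3 mm. It dips by itself while the lever passes the catch on its way back
- lever_pivot (a point): fixed point on the lever's hinge axis (along the warmer's y), 4 mm below the breaker's face, 53 mm from the test button's axis towards the warmer's +x. Axes as the warmer's
- lever_tip (a point): middle of the end of the breaker's grey lever, a paddle 16 mm wide (y) and 8 mm thick that stands out of the breaker's face; 34 mm from the pivot along the lever, about 27 mm above the face at on and at off. Use its position only
- breaker_lever (a joint): lever angle, rad: about 0.05 latched on (leaning 0.4 rad from upright to the warmer's +x), 0.90 dropped to off (leaning 0.45 rad to -x, to the test button). Stop at -0.10. Only the test button releases it; a spring then drops it and keeps it off. Lifting back takes about 1 N at its tip, up to 3 N over the catch (near 0.4 rad), twice that at half height; pushed to 0 or beyond it latches and stays
- knob_centre (a point): loose black knob standing on the bench, bore down, 34 mm high; point half-way up its axis. Round skirt 44 mm across, 14 mm high; on it a bar grip 16 mm wide (y), 20 mm high, flat-sided from x = -21 to +12 mm, tapering to a nose at +25 mm, white line on top by the nose. x axis to the nose, z up. 30 to 65 g. Nose within 0.7 rad of world +x at the start
- knob: the same knob, origin under its centre, same axes. From below a D-shaped bore on its axis, 14 mm deep, 14 mm across, the flat 2.4 mm from the axis on the nose side (+x); the round part of its mouth is chamfered by 1.6 mm
- shaft_tip (a point): centre of the top of the upright steel D-shaft, 22 mm above the deck at rest, 12 mm across, flat 1.5 mm from its axis, top edge broken by 0.8 mm. x axis points out of the flat (within 0.75 rad of world +x), z up. The knob slides on when its x axis is along this one within about 0.15 rad; fully home, the bore's end rests on this tip and the knob's centre is 3 mm above it
- shaft_turn (a joint): angle of the shaft about its upright axis, rad; 0 when its flat faces the warmer's +x, growing anticlockwise from above. Turns stiffly (0.04 N m)
- start_push (a joint): how far the shaft is pressed down, m: 0 at rest, 0.005 at its stop. Sprung: 3 N to start, 10 N at the stop. With the knob home its underside is 8 mm above the deck at rest, 3 mm when pressed right down
- cassette: bystander: white wax block on its cassette, 40 x 28 x 17 mm, origin under its centre
- clamp_screw: bystander: plain round black knurled screw head, 34 mm across, 26 mm high, no bar grip; origin under its centre
- bottle: bystander: amber bottle, 60 mm across, 150 mm high; origin under its centre
- staining_jar: bystander: square glass staining jar with white lid, 66 mm, 91 mm high; origin under its centre
- forceps: bystander: steel forceps lying flat, 120 mm long; origin under their middle
- brush: bystander: small brush lying flat, 170 mm long; origin under its middle

How it is judged:
By the outcome, as a careful person would: the job done as asked, in the order asked, and still so for the second after the job is handed in, while the arm keeps its last pose, push and grip.
It also fails if it takes over 51 s, if anything falls off the work surface, if the arm or the gripper's body presses on something with over 40 N, if the wrist force passes 120 N, or if a joint passes its speed limit or range.

### The arm

A 6-joint arm with a two-finger parallel gripper is mounted at the origin on the work surface. World frame = base frame: x ahead of the robot, y to its left, z up, the work surface at z = 0. Lengths are in m, angles in rad, forces in N, time in s.
With the tool pointing down it reaches from about 0.325 to 0.775 m from the base axis. Payload 5.5 kg.
Tool frame: the origin (TCP) lies at the very end of the fingers, on their centre line; the grasp point (between the pads) lies 19 mm behind it (robot.grip_point_offset is the distance from the TCP to the grasp point, in m); z points along the fingers, y is the line along which they close (so a half turn about z gives the same grasp; the last joint's range is limited). The gripper opens to 85 mm and grips with 20 to 120 N. Pads are 22 mm wide; open, the fingers measure 114 mm over their backs; the gripper's body (76 mm by 85 mm) begins 54 mm behind the grasp point. The pads swing forward as they close: fully open they stand 13 mm farther back than shut.
Start: joints at [1.08, 0.091, 1.231, -0, 1.82, -0.057], TCP at [0.252, 0.544, 0.231] pointing down, gripper open.
Joint ranges: [-2.87, 2.87], [-0.86, 2.18], [0.17, 2.46], [-1.51, 4.65], [0.06, 2.69], [-2.65, 2.65]. Speed limits (rad/s): [2.57, 2.57, 3.01, 3.14, 3.14, 3.14].

### API

Orientations are given as [roll, pitch, yaw] about the fixed x, y, z axes, in that order (R = Rz(yaw) Ry(pitch) Rx(roll)).
In Python, from plant import robot gives the robot as it stands.
- The arm moves only by the tool apply_moves, never from a script. Its argument "targets" is a list of rows, each an object of numbers: "dx", "dy", "dz": the shift along the tool's x, y, z in cm; "rx", "ry", "rz": the turn, a rotation vector about the tool's x, y, z in degrees; "claw": the closure, from 0 (fully open) to 1 (shut). In form: [{"dx": .., "dy": .., "dz": .., "rx": .., "ry": .., "rz": .., "claw": ..}, ...]. A call has 1 to 10 rows; each row shifts and turns the commanded pose from where the row before left it, along the tool's axes as they then stand; what a row does not reach is not made up. A row lasts 1/10 s, in which the tool goes at most 50 mm and 8.59 degrees, less where a joint would pass 70% of its speed; a pose out of reach is approached as far as the arm can. A call is refused whole if a number of a shift passes 5 or a number of a turn 8.59, either way. A call with a gripper value outside its range is refused whole. The fingers move at their own pace and stop on an object; "force" is the grip in N (left out, the last holds). Time passes only in rows, so rows that do not move let the fingers close. It gives the time, the measured TCP pose, the force, the opening and the grip force at its end, in the units of the state.
- robot.read_state(): the state, without advancing time (a new reading comes with each control period).
- robot.grab_frame(name): name is "side" or "top" or "wrist"; returns a dict with "frame" (384x512x3 uint8, red, green, blue), "K" (3x3 intrinsics, pixels), "R" (3x3) and "t" (3): a world point X has camera coordinates R X + t; the wrist camera has in their place "T_tool_cam" (4x4, takes a point from camera to tool coordinates, whose origin is the TCP and whose axes are the flange's). Camera axes: x right, y down, z forward; pixel columns grow to the right and rows downward; lengths in m; the calibration is good to about 2 mm. The wrist camera is an equidistant fisheye: a pixel r from the principal point sees the ray r / f radians off the axis. A picture is of the moment at which its call begins: read the wrist's pose just before it. There is no depth.
- robot.job_done(): hands the job in; it is judged then, once.
The state is a dict: "time": time; "qpos": joint angles; "qvel": joint speeds; "effort": joint torques, N m; "eef_pos": TCP position; "ee_rot": TCP orientation; "wrist_force": force on the tool from outside, world axes, zero at the start; "torque": the same for the moment, N m; "width": finger opening in m; "grasp_force": force on a finger pad.
Only numpy, scipy, OpenCV 4.12 (cv2) and the standard library are available. Lean on these libraries where they do the work, as an engineer would, in place of code of your own. Each camera call takes 0.05 s, during which the arm holds its last target. There are 200 camera calls.

## Working session

There is one attempt and no reset: what is moved stays moved. The work goes in short steps, Python scripts to look and compute and a tool call to move; the robot and the scene stay as the last step left them, time stands still between calls to the robot, and variables do not carry over. Pictures are saved under pics/ and viewed, at most 10 in all, crops included, and the job is handed in when it is done.

Besides the shell and the picture viewer there is one more tool, called as name(argument=value, ...), one argument or row to a line, values as JSON. apply_moves: Moves the arm, as the interface text tells. Its arguments: {"type":"object","properties":{"targets":{"type":"array"},"force":{"type":"number"}},"required":["targets"]}

```bash
mkdir -p pics; ls; cat > h.py <<'E'
import numpy as np,cv2
from plant import robot
def ray(c,uv):
    d=np.linalg.inv(c['K'])@[uv[0],uv[1],1.]; R=np.array(c['R']);t=np.array(c['t'])
    return -R.T@t, R.T@d
def plane(c,uv,z):
    o,d=ray(c,uv); return o+d*(z-o[2])/d[2]
def proj(c,X):
    p=c['K']@(np.array(c['R'])@np.array(X)+c['t']); return p[:2]/p[2]
E
python3 - <<'E'
from h import *
import pickle
s=robot.read_state(); print(s)
F={n:robot.grab_frame(n) for n in('top','side','wrist')}
pickle.dump(F,open('f0.pkl','wb'))
for n in F: print(n,{k:np.round(v,3).tolist() for k,v in F[n].items() if k!='frame'})
im=np.hstack([F['top']['frame'],F['side']['frame']])
cv2.imwrite('pics/top.png',cv2.resize(F['top']['frame'],(800,600),interpolation=cv2.INTER_CUBIC)[:,:,::-1])
cv2.imwrite('pics/side.png',F['side']['frame'][:,:,::-1])
E
```

```text
pics
{'time': 0.0, 'qpos': array([ 1.08031027e+00,  9.18464763e-02,  1.23192723e+00,  1.66654403e-05,
        1.81976795e+00, -5.67096707e-02]), 'qvel': array([-7.87652196e-05,  6.92104336e-04,  7.75145439e-04,  2.01726801e-04,
       -1.37788125e-03, -2.55841250e-04]), 'effort': array([ 1.03698658e-04, -4.58769143e+01, -4.17994201e+01, -4.50657280e-04,
        1.26141941e-02, -2.05154873e-05]), 'eef_pos': array([0.25204773, 0.54417846, 0.23013492]), 'ee_rot': array([-3.13964770e+00, -1.26601633e-04,  2.70782024e+00]), 'wrist_force': array([ 0.61783246, -0.3463056 ,  1.25890328]), 'torque': array([-0.0193547 ,  0.01819733, -0.03064965]), 'grasp_force': 0.0, 'width': 0.08512529369864325}
top {'K': [[468.713, 0.0, 253.054], [0.0, 468.713, 190.378], [0.0, 0.0, 1.0]], 'R': [[0.002, -1.0, 0.002], [-0.982, -0.003, -0.19], [0.19, -0.001, -0.982]], 't': [-0.046, 0.547, 1.303]}
side {'K': [[378.687, 0.0, 248.324], [0.0, 378.687, 186.757], [0.0, 0.0, 1.0]], 'R': [[0.728, -0.685, 0.016], [-0.517, -0.565, -0.642], [0.449, 0.459, -0.766]], 't': [-0.437, 0.326, 0.91]}
wrist {'K': [[297.319, 0.0, 258.45], [0.0, 297.319, 189.653], [0.0, 0.0, 1.0]], 'T_tool_cam': [[-0.0, -0.945, -0.326, 0.085], [1.0, -0.0, 0.0, 0.001], [-0.0, -0.326, 0.945, -0.143], [0.0, 0.0, 0.0, 1.0]]}
```

View pics/top.png

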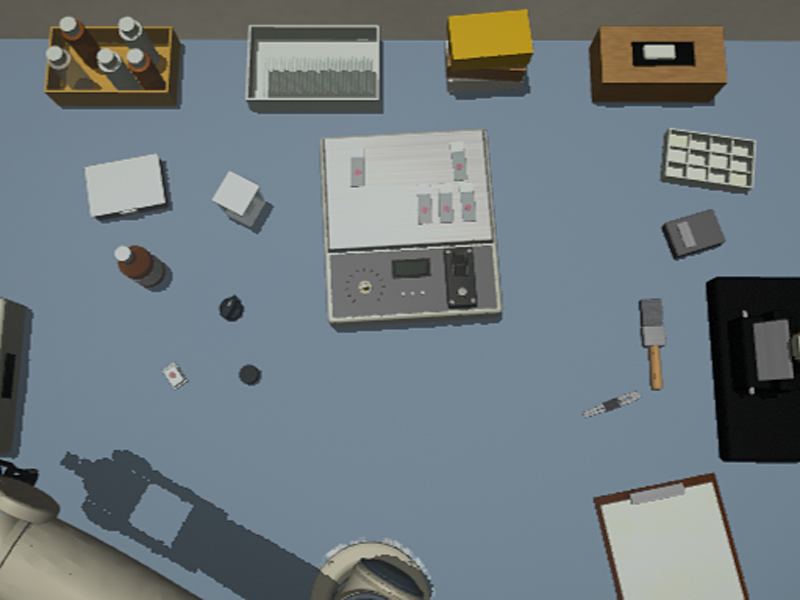

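View pics/side.png

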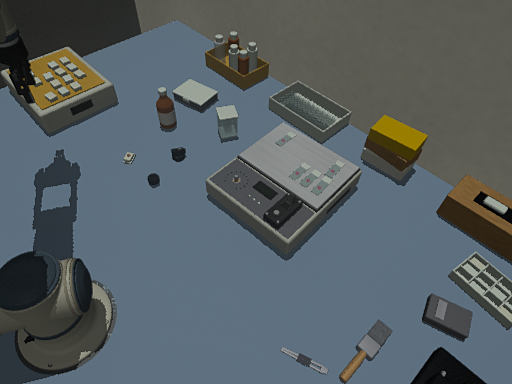

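The top view (800x600) shows the loose knob at (231,307), the shaft at (365,287), the test button at (462,292), the lever near (460,260), the clamp screw at (250,374) and the cassette at (175,375). The side view agrees with this.

```bash
python3 - <<'E'
from h import *
import pickle
F=pickle.load(open('f0.pkl','rb')); c=F['top']
P=lambda u,v,z: np.round(plane(c,(u*.64,v*.64),z),4)
for n,a in dict(knob=(231,307,.02),shaft=(365,287,.097),btn=(462,292,.106),screw=(250,374,.026),cornL=(332,322,.075),cornR=(500,313,.075),backL=(322,140,.088),backR=(487,130,.088),brkTL=(446,250,.097),brkBL=(448,307,.097),brkTR=(472,249,.097),brkBR=(475,305,.097)).items(): print(n,P(*a))
E
```

```text
knob [0.5346 0.2659 0.02  ]
shaft [0.5578 0.0098 0.097 ]
btn [ 0.5473 -0.1632  0.106 ]
screw [0.4077 0.2237 0.026 ]
cornL [0.4976 0.0697 0.075 ]
cornR [ 0.515  -0.2344  0.075 ]
backL [0.8417 0.0939 0.088 ]
backR [ 0.8627 -0.2167  0.088 ]
brkTL [ 0.6267 -0.1362  0.097 ]
brkBL [ 0.5218 -0.1387  0.097 ]
brkTR [ 0.6287 -0.1834  0.097 ]
brkBR [ 0.5255 -0.1869  0.097 ]
```

apply_moves(
  targets=[
    {"dx": -3.55, "dy": -3.2, "claw": 1},
    {"dx": -3.55, "dy": -3.2, "claw": 1},
    {"dx": -3.55, "dy": -3.2, "claw": 1},
    {"dx": -3.55, "dy": -3.2, "claw": 1},
    {"dx": -3.55, "dy": -3.2, "claw": 1},
    {"dx": -3.55, "dy": -3.2, "claw": 1},
    {"dx": -3.55, "dy": -3.2, "claw": 1},
    {"dx": -3.55, "dy": -3.2, "claw": 1},
    {"dx": -3.55, "dy": -3.2, "claw": 1},
    {"dx": -3.55, "dy": -3.2, "claw": 1},
  ],
  force=40,
)

```text
validation failed for argument at $.ta...
```

apply_moves(
  targets=[
    {"dx": -3.55, "dy": -3.2, "claw": 1},
    {"dx": -3.55, "dy": -3.2, "claw": 1},
    {"dx": -3.55, "dy": -3.2, "claw": 1},
    {"dx": -3.55, "dy": -3.2, "claw": 1},
    {"dx": -2.5, "dy": -2, "claw": 1},
    {"rz": -7, "dz": 0.7, "claw": 1},
    {"rz": -7, "dz": 0.7, "claw": 1},
    {"rz": -7, "dz": 0.7, "claw": 1},
    {"rz": -7, "dz": 0.7, "claw": 1},
  ],
)

```text
validation failed for argument at $.ta...
```

apply_moves(
  targets=[
    {"dx": -3.55, "dy": -3.2, "dz": 0, "rx": 0, "ry": 0, "rz": 0, "claw": 1},
    {"dx": -3.55, "dy": -3.2, "dz": 0, "rx": 0, "ry": 0, "rz": 0, "claw": 1},
    {"dx": -3.55, "dy": -3.2, "dz": 0, "rx": 0, "ry": 0, "rz": 0, "claw": 1},
    {"dx": -3.55, "dy": -3.2, "dz": 0, "rx": 0, "ry": 0, "rz": 0, "claw": 1},
    {"dx": -3.55, "dy": -3.2, "dz": 0, "rx": 0, "ry": 0, "rz": 0, "claw": 1},
    {"dx": -3.55, "dy": -3.2, "dz": 0, "rx": 0, "ry": 0, "rz": 0, "claw": 1},
    {"dx": -3.55, "dy": -3.2, "dz": 0, "rx": 0, "ry": 0, "rz": 0, "claw": 1},
    {"dx": -3.55, "dy": -3.2, "dz": 0, "rx": 0, "ry": 0, "rz": 0, "claw": 1},
    {"dx": -3.55, "dy": -3.2, "dz": 0, "rx": 0, "ry": 0, "rz": 0, "claw": 1},
    {"dx": -3.55, "dy": -3.2, "dz": 0, "rx": 0, "ry": 0, "rz": 0, "claw": 1},
  ],
  force=40,
)

```text
time: 1.15
eef_pos: [0.44, 0.103, 0.2312]
ee_rot: [3.141, 0.0, 2.708]
wrist_force: [1.0, 0.0, 0.0]
width: 0.0001
grasp_force: 0.0
```

apply_moves(
  targets=[
    {"dx": -3.48, "dy": -3.27, "dz": 0, "rx": 0, "ry": 0, "rz": 0, "claw": 1},
    {"dx": -3.48, "dy": -3.27, "dz": 0, "rx": 0, "ry": 0, "rz": 0, "claw": 1},
    {"dx": -3.48, "dy": -3.27, "dz": 0, "rx": 0, "ry": 0, "rz": 0, "claw": 1},
    {"dx": -3.48, "dy": -3.27, "dz": 0, "rx": 0, "ry": 0, "rz": 0, "claw": 1},
    {"dx": -3.48, "dy": -3.27, "dz": 0, "rx": 0, "ry": 0, "rz": 0, "claw": 1},
    {"dx": -3.48, "dy": -3.27, "dz": 0, "rx": 0, "ry": 0, "rz": 0, "claw": 1},
    {"dx": 0, "dy": 0, "dz": 0.7, "rx": 0, "ry": 0, "rz": -7, "claw": 1},
    {"dx": 0, "dy": 0, "dz": 0.7, "rx": 0, "ry": 0, "rz": -7, "claw": 1},
    {"dx": 0, "dy": 0, "dz": 0.7, "rx": 0, "ry": 0, "rz": -7, "claw": 1},
    {"dx": 0, "dy": 0, "dz": 0.7, "rx": 0, "ry": 0, "rz": -7, "claw": 1},
  ],
)

```text
time: 2.15
eef_pos: [0.5467, -0.1611, 0.2024]
ee_rot: [3.141, -0.001, -3.082]
wrist_force: [-0.8, 1.0, 0.5]
width: 0.0002
grasp_force: 0.0
```

```bash
cat >> h.py <<'E'
from scipy.spatial.transform import Rotation as Ro
def wgrab():
    s=robot.read_state(); c=robot.grab_frame('wrist'); 
    c['Rt']=Ro.from_euler('xyz',s['ee_rot']).as_matrix(); c['p']=s['eef_pos']; c['s']=s; return c
def wray(c,uv):
    K=c['K']; d=np.array([uv[0]-K[0,2],uv[1]-K[1,2]])/K[0,0]; th=np.linalg.norm(d)
    v=np.array([*(d*np.sin(th)/max(th,1e-9)),np.cos(th)]); T=c['T_tool_cam']
    return c['p']+c['Rt']@T[:3,3], c['Rt']@T[:3,:3]@v
def wplane(c,uv,z):
    o,d=wray(c,uv); return o+d*(z-o[2])/d[2]
def wproj(c,X):
    T=c['T_tool_cam']; q=c['Rt'].T@(np.array(X)-c['p']); q=T[:3,:3].T@(q-T[:3,3])
    r=np.hypot(q[0],q[1]); th=np.arctan2(r,q[2]); return c['K'][:2,2]+c['K'][0,0]*th*q[:2]/r
E
python3 - <<'E'
from h import *
import pickle
c=wgrab(); pickle.dump(c,open('w1.pkl','wb')); print(c['p'],c['s']['ee_rot'])
cv2.imwrite('pics/w1.png',cv2.resize(c['frame'],(800,600),interpolation=cv2.INTER_CUBIC)[:,:,::-1])
E
```

```text
[ 0.54667407 -0.16114646  0.20241489] [ 3.14115837e+00 -9.12526955e-04 -3.08211953e+00]
```

View pics/w1.png

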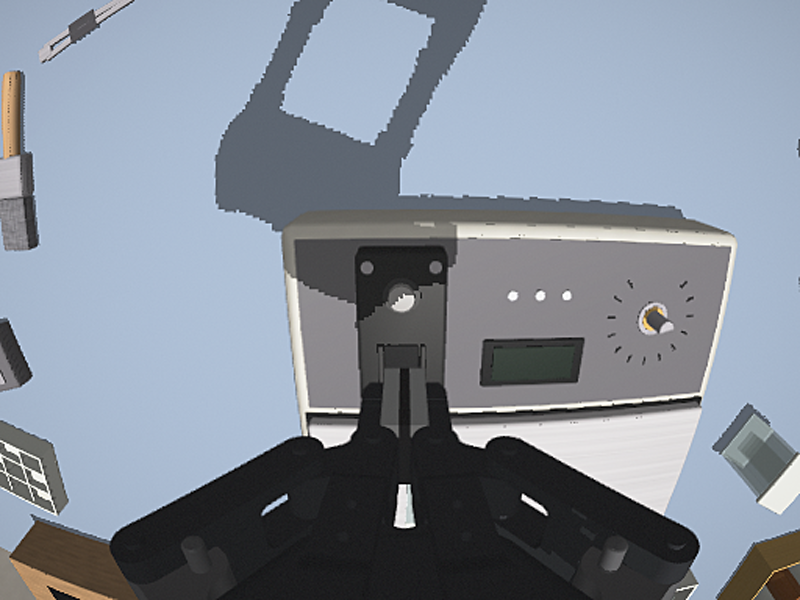

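The wrist view shows the test button at (401,297), breaker screws at (366,268) and (435,267), and the shaft tip near (667,327). The fingers hide the lever.

```bash
python3 - <<'E'
from h import *
import pickle
c=pickle.load(open('w1.pkl','rb'))
g=lambda u,v,z: wplane(c,(u*.64,v*.64),z)
for n,a in dict(btn=(401,297,.106),s1=(366,268,.098),s2=(435,267,.098),shaft=(668,327,.097),edgeL=(300,233,.075),edgeR=(728,243,.075),plL=(306,412,.075),plR=(700,400,.075)).items(): print(n,g(*a).round(4))
im=cv2.resize(c['frame'][170:250,380:470],None,fx=8,fy=8,interpolation=cv2.INTER_CUBIC)[:600,:,::-1]
cv2.imwrite('pics/shaft.png',im)
E
```

```text
btn [ 0.5454 -0.1618  0.106 ]
s1 [ 0.5324 -0.182   0.098 ]
s2 [ 0.5295 -0.1439  0.098 ]
shaft [0.559  0.0137 0.097 ]
edgeL [ 0.519  -0.2244  0.075 ]
edgeR [0.502  0.0682 0.075 ]
plL [ 0.6452 -0.223   0.075 ]
plR [0.6296 0.0835 0.075 ]
```

View pics/shaft.png

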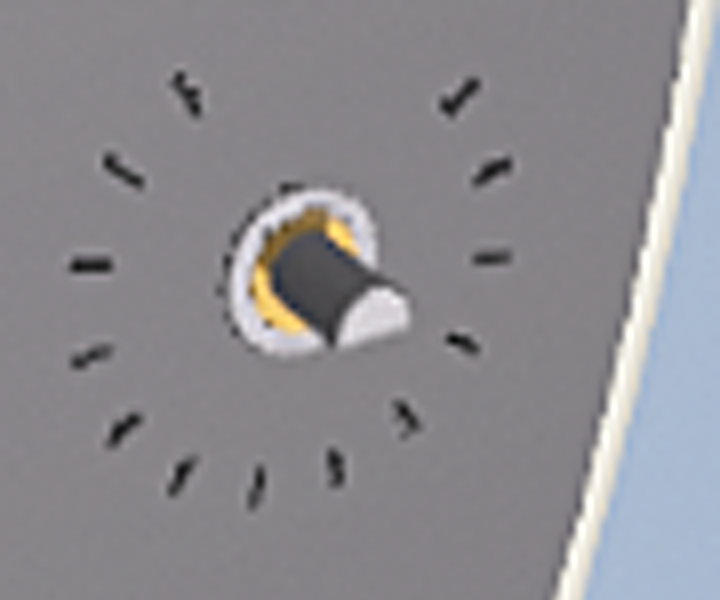

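apply_moves(
  targets=[
    {"dx": 0, "dy": 0.05, "dz": 4.5, "rx": 0, "ry": 0, "rz": 0, "claw": 1},
    {"dx": 0, "dy": 0, "dz": 4.5, "rx": 0, "ry": 0, "rz": 0, "claw": 1},
    {"dx": 0, "dy": 0, "dz": 0, "rx": 0, "ry": 0, "rz": 0, "claw": 1},
    {"dx": 0, "dy": 0, "dz": 0.4, "rx": 0, "ry": 0, "rz": 0, "claw": 1},
    {"dx": 0, "dy": 0, "dz": 0.3, "rx": 0, "ry": 0, "rz": 0, "claw": 1},
    {"dx": 0, "dy": 0, "dz": 0.3, "rx": 0, "ry": 0, "rz": 0, "claw": 1},
    {"dx": 0, "dy": 0, "dz": 0.1, "rx": 0, "ry": 0, "rz": 0, "claw": 1},
    {"dx": 0, "dy": 0, "dz": 0, "rx": 0, "ry": 0, "rz": 0, "claw": 1},
  ],
)

```text
time: 3.0
eef_pos: [0.5477, -0.1608, 0.1039]
ee_rot: [-3.14, 0.003, -3.087]
wrist_force: [1.9, -0.9, 2.3]
width: -0.0001
grasp_force: 1.0
```

apply_moves(
  targets=[
    {"dx": 0, "dy": 0, "dz": 0.2, "rx": 0, "ry": 0, "rz": 0, "claw": 1},
    {"dx": 0, "dy": 0, "dz": 0.2, "rx": 0, "ry": 0, "rz": 0, "claw": 1},
    {"dx": 0, "dy": 0, "dz": 0, "rx": 0, "ry": 0, "rz": 0, "claw": 1},
  ],
)

```text
time: 3.3
eef_pos: [0.5477, -0.1607, 0.1004]
ee_rot: [-3.14, 0.003, -3.087]
wrist_force: [0.5, -0.7, 9.2]
width: 0.0001
grasp_force: 4.6
```

apply_moves(
  targets=[
    {"dx": 0, "dy": 0, "dz": -1.5, "rx": 0, "ry": 0, "rz": 0, "claw": 1},
    {"dx": 0, "dy": 0, "dz": 0, "rx": 0, "ry": 0, "rz": 0, "claw": 1},
    {"dx": -1.0, "dy": 0.05, "dz": 0, "rx": 0, "ry": 0, "rz": 0, "claw": 1},
    {"dx": -1.0, "dy": 0.05, "dz": 0, "rx": 0, "ry": 0, "rz": 0, "claw": 1},
    {"dx": -0.5, "dy": 0, "dz": 0, "rx": 0, "ry": 0, "rz": 0, "claw": 1},
    {"dx": -0.5, "dy": 0, "dz": 0, "rx": 0, "ry": 0, "rz": 0, "claw": 1},
    {"dx": 0, "dy": 0, "dz": 0, "rx": 0, "ry": 0, "rz": 0, "claw": 1},
  ],
)

```text
time: 4.0
eef_pos: [0.5771, -0.1576, 0.1126]
ee_rot: [3.141, -0.001, -3.086]
wrist_force: [-0.4, -0.2, -0.3]
width: 0.0003
grasp_force: 0.3
```

```bash
python3 - <<'E'
from h import *
c=robot.grab_frame('side'); p=proj(c,(0.59,-.16,.11)).astype(int); print(p)
a=c['frame'][p[1]-35:p[1]+40,p[0]-50:p[0]+50]
cv2.imwrite('pics/s1.png',cv2.resize(a,None,fx=7,fy=7,interpolation=cv2.INTER_CUBIC)[:,:,::-1])
E
```

```text
[287 201]
```

View pics/s1.png

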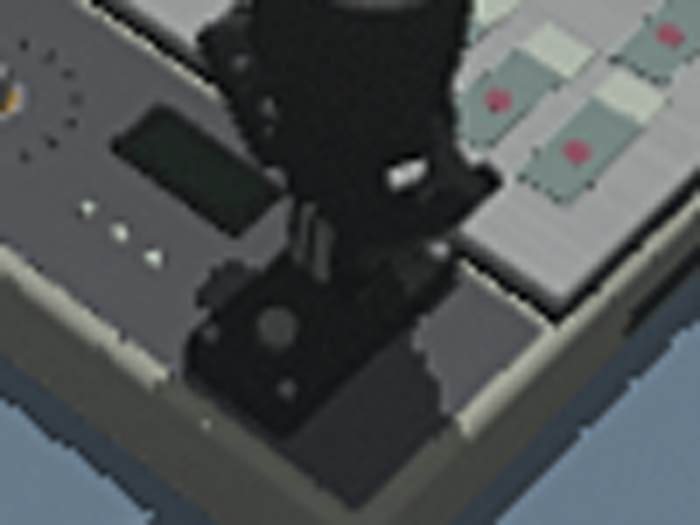

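The side crop shows the shut fingers over the breaker with the button clear on its near side. The lever is hidden behind the fingers, so I can't confirm it from here and will feel for it instead.

apply_moves(
  targets=[
    {"dx": -0.3, "dy": 0, "dz": 0, "rx": 0, "ry": 0, "rz": 0, "claw": 1},
    {"dx": -0.3, "dy": 0, "dz": 0, "rx": 0, "ry": 0, "rz": 0, "claw": 1},
    {"dx": 0, "dy": 0, "dz": 0, "rx": 0, "ry": 0, "rz": 0, "claw": 1},
  ],
)

```text
time: 4.35
eef_pos: [0.5829, -0.1575, 0.1135]
ee_rot: [-3.142, 0.0, -3.087]
wrist_force: [-1.0, -0.4, 0.8]
width: -0.0003
grasp_force: 0.8
```

apply_moves(
  targets=[
    {"dx": -0.3, "dy": 0, "dz": 0, "rx": 0, "ry": 0, "rz": 0, "claw": 1},
    {"dx": -0.3, "dy": 0, "dz": 0, "rx": 0, "ry": 0, "rz": 0, "claw": 1},
    {"dx": 0, "dy": 0, "dz": 0, "rx": 0, "ry": 0, "rz": 0, "claw": 1},
  ],
)

```text
time: 4.65
eef_pos: [0.589, -0.1572, 0.1134]
ee_rot: [-3.141, 0.0, -3.087]
wrist_force: [-2.4, -0.5, 2.9]
width: 0.0
grasp_force: 1.5
```

apply_moves(
  targets=[
    {"dx": -0.3, "dy": 0, "dz": 0, "rx": 0, "ry": 0, "rz": 0, "claw": 1},
    {"dx": -0.3, "dy": 0, "dz": 0, "rx": 0, "ry": 0, "rz": 0, "claw": 1},
    {"dx": 0, "dy": 0, "dz": 0, "rx": 0, "ry": 0, "rz": 0, "claw": 1},
  ],
)

```text
time: 4.95
eef_pos: [0.5949, -0.1568, 0.1128]
ee_rot: [3.142, -0.0, -3.087]
wrist_force: [-1.3, -1.3, 0.3]
width: -0.0
grasp_force: 0.6
```

apply_moves(
  targets=[
    {"dx": -0.3, "dy": 0, "dz": 0, "rx": 0, "ry": 0, "rz": 0, "claw": 1},
    {"dx": -0.2, "dy": 0, "dz": 0, "rx": 0, "ry": 0, "rz": 0, "claw": 1},
    {"dx": 0, "dy": 0, "dz": 0, "rx": 0, "ry": 0, "rz": 0, "claw": 1},
  ],
)

```text
time: 5.25
eef_pos: [0.5982, -0.1566, 0.1128]
ee_rot: [3.141, -0.004, -3.087]
wrist_force: [-8.2, 0.0, 2.1]
width: 0.0002
grasp_force: 3.9
```

apply_moves(
  targets=[
    {"dx": -0.2, "dy": 0, "dz": 0, "rx": 0, "ry": 0, "rz": 0, "claw": 1},
    {"dx": -0.2, "dy": 0, "dz": 0, "rx": 0, "ry": 0, "rz": 0, "claw": 1},
    {"dx": 0, "dy": 0, "dz": 0, "rx": 0, "ry": 0, "rz": 0, "claw": 1},
  ],
)

```text
time: 5.55
eef_pos: [0.5989, -0.1566, 0.1127]
ee_rot: [3.14, -0.013, -3.088]
wrist_force: [-22.6, 0.4, 8.2]
width: -0.0001
grasp_force: 11.2
```

apply_moves(
  targets=[
    {"dx": 0.7, "dy": 0, "dz": 0, "rx": 0, "ry": 0, "rz": 0, "claw": 1},
    {"dx": 1.3, "dy": 0, "dz": -1, "rx": 0, "ry": 0, "rz": 0, "claw": 1},
    {"dx": 0, "dy": 0, "dz": -4, "rx": 0, "ry": 0, "rz": 0, "claw": 1},
    {"dx": 0, "dy": 0, "dz": -4, "rx": 0, "ry": 0, "rz": 0, "claw": 1},
    {"dx": 0.5, "dy": 4.7, "dz": 0, "rx": 0, "ry": 0, "rz": 0, "claw": 1},
    {"dx": 0.5, "dy": 4.7, "dz": 0, "rx": 0, "ry": 0, "rz": 0, "claw": 0.6},
    {"dx": 0.5, "dy": 4.7, "dz": 0, "rx": 0, "ry": 0, "rz": 0, "claw": 0.3},
    {"dx": 0.5, "dy": 4.7, "dz": 0, "rx": 0, "ry": 0, "rz": 0, "claw": 0.2},
    {"dx": 0.4, "dy": 4.7, "dz": 0, "rx": 0, "ry": 0, "rz": 0, "claw": 0.2},
    {"dx": 0.4, "dy": 4.7, "dz": 0, "rx": 0, "ry": 0, "rz": 0, "claw": 0.2},
  ],
)

```text
time: 6.55
eef_pos: [0.5402, 0.1248, 0.2037]
ee_rot: [3.141, 0.002, -3.087]
wrist_force: [0.5, -0.2, -0.6]
width: 0.0685
grasp_force: 0.0
```

apply_moves(
  targets=[
    {"dx": 0, "dy": 4.7, "dz": 0, "rx": 0, "ry": 0, "rz": 0, "claw": 0.2},
    {"dx": 0, "dy": 4.7, "dz": 0, "rx": 0, "ry": 0, "rz": 0, "claw": 0.2},
    {"dx": 0, "dy": 4.7, "dz": 0, "rx": 0, "ry": 0, "rz": 0, "claw": 0.2},
    {"dx": 0, "dy": 0, "dz": 0, "rx": 0, "ry": 0, "rz": 0, "claw": 0.2},
  ],
)

```text
time: 6.95
eef_pos: [0.5314, 0.2693, 0.2028]
ee_rot: [3.139, 0.0, -3.08]
wrist_force: [-0.1, -0.7, -0.5]
width: 0.0682
grasp_force: 0.0
```

```bash
python3 - <<'E'
from h import *
import pickle
c=wgrab(); pickle.dump(c,open('w2.pkl','wb')); print(c['p'],c['s']['ee_rot'],c['s']['width'])
t=robot.grab_frame('top'); pickle.dump(t,open('t2.pkl','wb'))
p=proj(t,(0.585,-.16,.1)).astype(int)
a=cv2.resize(t['frame'][p[1]-22:p[1]+23,p[0]-20:p[0]+20],(266,300),interpolation=cv2.INTER_CUBIC)
k=wproj(c,(.535,.266,.03)).astype(int); print(k)
x0,y0=max(k[0]-45,0),max(k[1]-37,0)
b=cv2.resize(c['frame'][y0:y0+75,x0:x0+90],(534,445),interpolation=cv2.INTER_CUBIC); print(x0,y0)
o=np.zeros((445,800,3),np.uint8); o[:300,:266]=a; o[:,266:]=b
cv2.imwrite('pics/c2.png',o[:,:,::-1])
E
```

```text
[0.53139168 0.26928388 0.20280768] [ 3.13876331e+00  6.81026540e-05 -3.07994920e+00] 0.06820172190063693
[253 171]
208 134
```

View pics/c2.png

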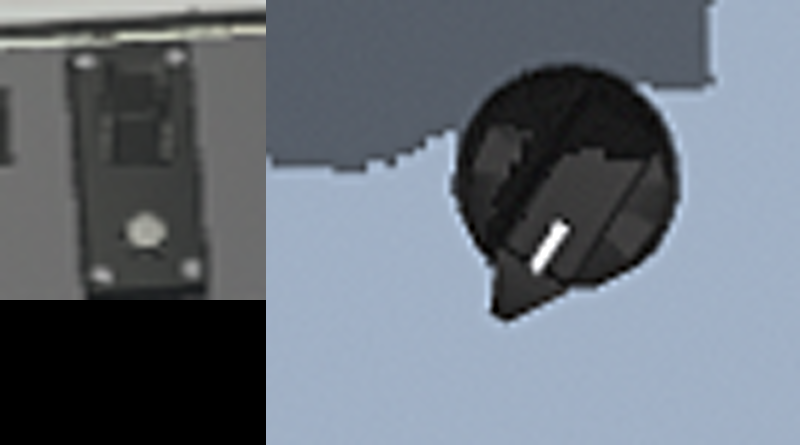

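```bash
python3 - <<'E'
from h import *
import pickle
c=pickle.load(open('w2.pkl','rb'))
g=lambda u,v,z: wplane(c,(208+(u-266)*90/534,134+v*75/445),z)
for n,a in dict(L=(454,185,.012),R=(680,182,.012),near=(568,63,0),wl0=(537,270,.034),wl1=(562,225,.034),e0=(577,280,.034),e1=(655,160,.034),nose=(503,318,.014),noseT=(503,318,.034)).items(): print(n,g(*a).round(4))
I=c['frame']; sub=I[134:209,208:298].astype(int)
yy,xx=np.nonzero(sub.min(2)>190); m=(xx>40)&(xx<55)&(yy>34)&(yy<50); P=np.array([wplane(c,(208+x,134+y),.034)[:2] for x,y in zip(xx[m],yy[m])])
print(len(P),P.mean(0)); d=np.linalg.svd(P-P.mean(0))[2][0]; print('line yaw',np.arctan2(d[1],d[0])); 
e=g(577,280,.034)-g(655,160,.034); print('edge yaw',np.arctan2(e[1],e[0]))
# lever compare
t0=pickle.load(open('f0.pkl','rb'))['top']['frame'].astype(int); t2=pickle.load(open('t2.pkl','rb')); p=proj(t2,(0.585,-.16,.1)).astype(int)
d=np.abs(t2['frame'].astype(int)-t0)[p[1]-22:p[1]+23,p[0]-20:p[0]+20].max(2); print(d.max(),(d>20).sum())
# shaft
w=pickle.load(open('w1.pkl','rb'))
q=lambda u,v: wplane(w,(380+(u)/8,170+v/8),.097)
a,b=q(338,348),q(410,325); print('chord',a,b,np.linalg.norm(a-b)); n=b-a; print('normal yaw',np.arctan2(n[1],n[0])-np.pi/2, 'arc pts',q(345,315),q(375,287),q(405,300))
E
```

```text
L [0.5336 0.2491 0.012 ]
R [0.5303 0.2932 0.012 ]
near [0.5103 0.2701 0.    ]
wl0 [0.5432 0.2662 0.034 ]
wl1 [0.5343 0.2703 0.034 ]
e0 [0.5447 0.2737 0.034 ]
e1 [0.521  0.2864 0.034 ]
nose [0.5597 0.2601 0.014 ]
noseT [0.5529 0.2604 0.034 ]
16 [0.53804064 0.26748609]
line yaw -0.4912583328286184
edge yaw -0.49223825901908086
9 0
chord [0.56388096 0.00835137 0.097     ] [0.56035776 0.01902374 0.097     ] 0.011238881432969701
normal yaw 0.3188589957888168 arc pts [0.55932653 0.00813595 0.097     ] [0.55535268 0.01179295 0.097     ] [0.55694475 0.01715722 0.097     ]
```

The crops show the lever back at the +x end of its slot, the same as in the first top view (no pixel differs). In the second crop the knob skirt is centred near (567,178), and its nose and white line point to the lower left.

apply_moves(
  targets=[
    {"dx": -0.1, "dy": 0.14, "dz": 0, "rx": 0, "ry": 0, "rz": 7.9, "claw": 0.55},
    {"dx": 0, "dy": 0, "dz": 2, "rx": 0, "ry": 0, "rz": 7.9, "claw": 0.55},
    {"dx": 0, "dy": 0, "dz": 3, "rx": 0, "ry": 0, "rz": 7.9, "claw": 0.55},
    {"dx": 0, "dy": 0, "dz": 3, "rx": 0, "ry": 0, "rz": 7.9, "claw": 0.55},
    {"dx": 0, "dy": 0, "dz": 3, "rx": 0, "ry": 0, "rz": 0, "claw": 0.55},
    {"dx": 0, "dy": 0, "dz": 3, "rx": 0, "ry": 0, "rz": 0, "claw": 0.55},
    {"dx": 0, "dy": 0, "dz": 0, "rx": 0, "ry": 0, "rz": 0, "claw": 0.55},
  ],
)

```text
time: 7.75
eef_pos: [0.5313, 0.2622, 0.0581]
ee_rot: [-3.135, -0.005, 2.643]
wrist_force: [-0.5, 0.5, -0.6]
width: 0.0385
grasp_force: 0.0
```

```bash
python3 - <<'E'
from h import *
s=robot.read_state(); print(s['eef_pos'],s['ee_rot'],np.round(s['qvel'],3))
import pickle
s=pickle.load(open('w2.pkl','rb'))['s']; print(s['time'],np.round(s['qvel'],3))
c=wgrab(); print(c['p'],c['s']['ee_rot']); pickle.dump(c,open('w3.pkl','wb'))
k=wproj(c,(.5323,.2707,.03)).astype(int); print(k)
x0,y0=k[0]-60,k[1]-45
cv2.imwrite('pics/c3.png',cv2.resize(c['frame'][y0:y0+90,x0:x0+120],(800,600),interpolation=cv2.INTER_CUBIC)[:,:,::-1]); print(x0,y0)
E
```

```text
[0.53128872 0.26218073 0.05806783] [-3.13471209 -0.00506807  2.64284486] [ 0.006 -0.032 -0.079 -0.     0.055  0.   ]
6.95 [-0.078 -0.026  0.026 -0.055  0.016 -0.064]
[0.53128872 0.26218073 0.05806783] [-3.13471209 -0.00506807  2.64284486]
[270 223]
210 178
```

View pics/c3.png

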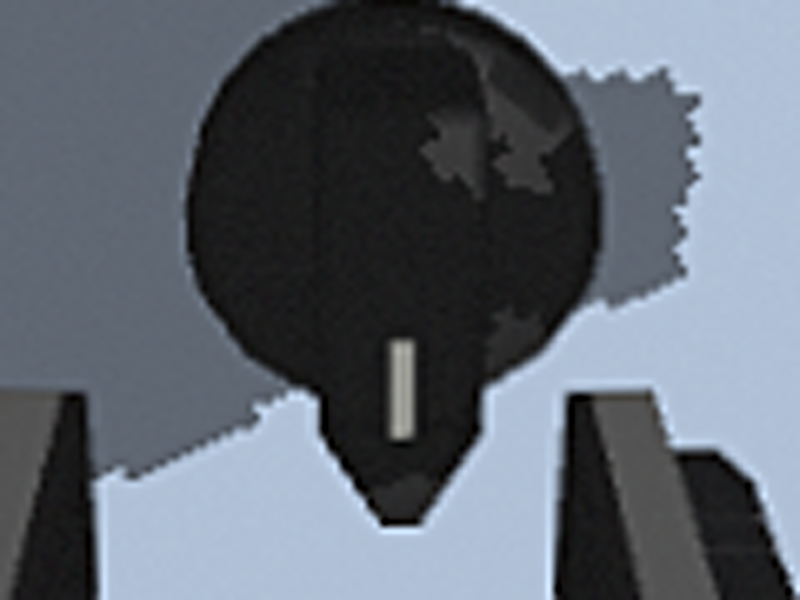

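```bash
python3 - <<'E'
from h import *
import pickle
c=pickle.load(open('w3.pkl','rb'))
def T(n,u,v,z):
    X=wplane(c,(210+u*.15,178+v*.15),z); print(n,X.round(4),'tool',(c['Rt'].T@(X-c['p'])*1000).round(1))
T('wl',402,340,.034);T('wl2',402,440,.034);T('L',188,215,.01);T('R',603,215,.01);T('near',400,2,0);T('nose',402,522,.024);T('noseT',402,522,.034)
T('barL',318,200,.034);T('barR',485,200,.034)
T('barL',320,380,.034);T('barR',484,380,.034)
E
```

```text
wl [0.5342 0.2697 0.034 ] tool [ 0.9  8.2 24. ]
wl2 [0.5438 0.2647 0.034 ] tool [-9.9  8.3 24. ]
L [0.5214 0.2519 0.01  ] tool [  3.5 -13.4  48.2]
R [0.5423 0.2902 0.01  ] tool [ 3.5 30.2 47.9]
near [0.5142 0.2812 0.    ] tool [23.8  8.9 58.1]
nose [0.5576 0.2578 0.024 ] tool [-25.4   9.   33.9]
noseT [0.552  0.2604 0.034 ] tool [-19.2   8.5  23.9]
barL [0.5179 0.2696 0.034 ] tool [15.2  0.3 24.1]
barR [0.5252 0.283  0.034 ] tool [15.2 15.5 24. ]
barL [0.5343 0.2609 0.034 ] tool [-3.3  0.4 24. ]
barR [0.5417 0.2746 0.034 ] tool [-3.4 16.  23.9]
```

The knob bar stands upright in the picture, so the yaw matches. The white line is at (402,390), 8 mm to tool +y.

apply_moves(
  targets=[
    {"dx": 0.15, "dy": 0.82, "dz": 0, "rx": 0, "ry": 0, "rz": 0, "claw": 0.55},
    {"dx": 0, "dy": 0, "dz": 1, "rx": 0, "ry": 0, "rz": 0, "claw": 0.55},
    {"dx": 0, "dy": 0, "dz": 0, "rx": 0, "ry": 0, "rz": 0, "claw": 0.55},
    {"dx": 0, "dy": 0, "dz": 0, "rx": 0, "ry": 0, "rz": 0, "claw": 0.55},
  ],
)

```text
time: 8.2
eef_pos: [0.5361, 0.2729, 0.0537]
ee_rot: [3.141, 0.0, 2.645]
wrist_force: [0.1, 0.3, -0.8]
width: 0.0386
grasp_force: 0.0
```

apply_moves(
  targets=[
    {"dx": 0.1, "dy": -0.35, "dz": 0, "rx": 0, "ry": 0, "rz": 0, "claw": 0.55},
    {"dx": 0, "dy": 0, "dz": 1.4, "rx": 0, "ry": 0, "rz": 0, "claw": 0.55},
    {"dx": 0, "dy": 0, "dz": 1.4, "rx": 0, "ry": 0, "rz": 0, "claw": 0.55},
    {"dx": 0, "dy": 0, "dz": 0.7, "rx": 0, "ry": 0, "rz": 0, "claw": 0.55},
    {"dx": 0, "dy": 0, "dz": 0, "rx": 0, "ry": 0, "rz": 0, "claw": 0.55},
    {"dx": 0, "dy": 0, "dz": 0, "rx": 0, "ry": 0, "rz": 0, "claw": 0.55},
  ],
)

```text
time: 8.8
eef_pos: [0.5332, 0.2702, 0.0178]
ee_rot: [-3.141, -0.001, 2.645]
wrist_force: [0.1, 0.2, -0.9]
width: 0.0385
grasp_force: 0.0
```

Well placed, so I'll close.

apply_moves(
  targets=[
    {"dx": 0, "dy": 0, "dz": 0, "rx": 0, "ry": 0, "rz": 0, "claw": 1},
    {"dx": 0, "dy": 0, "dz": 0, "rx": 0, "ry": 0, "rz": 0, "claw": 1},
    {"dx": 0, "dy": 0, "dz": 0, "rx": 0, "ry": 0, "rz": 0, "claw": 1},
    {"dx": 0, "dy": 0, "dz": 0, "rx": 0, "ry": 0, "rz": 0, "claw": 1},
  ],
  force=80,
)

```text
time: 9.2
eef_pos: [0.5341, 0.2705, 0.0193]
ee_rot: [3.14, 0.001, 2.645]
wrist_force: [0.5, 0.4, 3.8]
width: 0.014
grasp_force: 83.2
```

apply_moves(
  targets=[
    {"dx": 0, "dy": 0, "dz": -2, "rx": 0, "ry": 0, "rz": 0, "claw": 1},
    {"dx": 0, "dy": 0, "dz": -4, "rx": 0, "ry": 0, "rz": 0, "claw": 1},
    {"dx": 0, "dy": 0, "dz": -4, "rx": 0, "ry": 0, "rz": 0, "claw": 1},
    {"dx": 0, "dy": 0, "dz": -4, "rx": 0, "ry": 0, "rz": 0, "claw": 1},
    {"dx": -2.5, "dy": -3.75, "dz": 0, "rx": 0, "ry": 0, "rz": 0, "claw": 1},
    {"dx": -2.5, "dy": -3.75, "dz": 0, "rx": 0, "ry": 0, "rz": 0, "claw": 1},
    {"dx": -2.5, "dy": -3.75, "dz": 0, "rx": 0, "ry": 0, "rz": 0, "claw": 1},
    {"dx": -2.5, "dy": -3.75, "dz": 0, "rx": 0, "ry": 0, "rz": -7.75, "claw": 1},
    {"dx": 0, "dy": 0, "dz": 0, "rx": 0, "ry": 0, "rz": -7.75, "claw": 1},
    {"dx": 0, "dy": 0, "dz": 0, "rx": 0, "ry": 0, "rz": -7.75, "claw": 1},
  ],
)

```text
time: 10.2
eef_pos: [0.5499, 0.0889, 0.158]
ee_rot: [-3.141, -0.001, 3.053]
wrist_force: [-0.4, 0.5, -0.9]
width: 0.014
grasp_force: 82.6
```

apply_moves(
  targets=[
    {"dx": 0, "dy": 0, "dz": 0, "rx": 0, "ry": 0, "rz": -7.75, "claw": 1},
    {"dx": 0, "dy": 0, "dz": 0, "rx": 0, "ry": 0, "rz": -7.75, "claw": 1},
    {"dx": 0, "dy": 0, "dz": 0, "rx": 0, "ry": 0, "rz": -7.75, "claw": 1},
    {"dx": 0, "dy": 0, "dz": 0, "rx": 0, "ry": 0, "rz": 0, "claw": 1},
    {"dx": 0, "dy": 0, "dz": 0, "rx": 0, "ry": 0, "rz": 0, "claw": 1},
    {"dx": 0, "dy": 0, "dz": 0, "rx": 0, "ry": 0, "rz": 0, "claw": 1},
  ],
)

```text
time: 10.8
eef_pos: [0.5498, 0.0907, 0.1582]
ee_rot: [3.142, -0.0, -2.829]
wrist_force: [-0.0, -0.3, -0.8]
width: 0.0136
grasp_force: 82.6
```

```bash
python3 - <<'E'
from h import *
import pickle
c=wgrab(); print(c['p'],c['s']['ee_rot'],np.round(c['s']['qvel'],3)); pickle.dump(c,open('w4.pkl','wb'))
k=wproj(c,(.5607,.0132,.097)).astype(int); k2=wproj(c,c['p']).astype(int); print(k,k2)
F=c['frame']; x0,y0=max(k[0]-30,0),max(k[1]-30,0); X0,Y0=k2[0]-60,min(k2[1]-60,284); print(x0,y0,X0,Y0)
o=np.hstack([cv2.resize(F[y0:y0+60,x0:x0+60],(400,400),interpolation=cv2.INTER_CUBIC),cv2.resize(F[Y0:Y0+100,X0:X0+100],(400,400),interpolation=cv2.INTER_CUBIC)])
cv2.imwrite('pics/c4.png',o[:,:,::-1])
E
```

```text
[0.54984646 0.09070106 0.15815482] [ 3.14157025e+00 -2.28766894e-04 -2.82919835e+00] [ 0.001 -0.     0.     0.    -0.001 -0.011]
[155 189] [256 248]
125 159 196 188
```

View pics/c4.png

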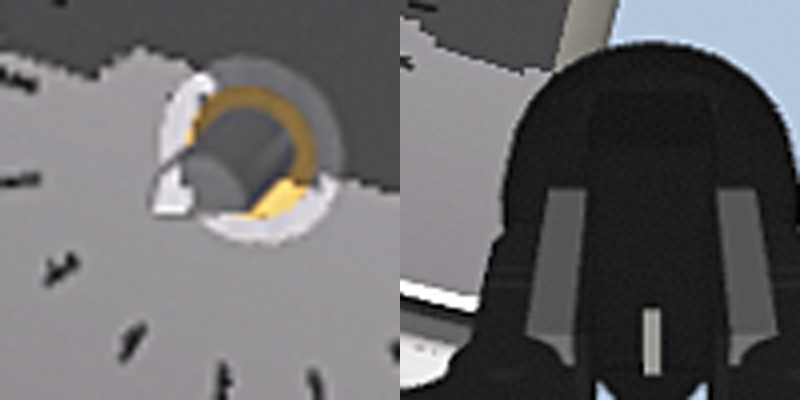

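```bash
python3 - <<'E'
from h import *
import pickle
c=pickle.load(open('w4.pkl','rb'))
g=lambda u,v,z=.097: wplane(c,(125+u*.15,159+v*.15),z)
a,b=g(152,212),g(247,212); n=b-a; y=np.arctan2(n[1],n[0])-np.pi/2
m=(a+b)/2; print(a,b,np.linalg.norm(n),'yaw',y,'centre',m-.0015*np.array([np.cos(y),np.sin(y),0]))
for u,v in((155,180),(190,150)): print(g(u,v))
# deck ring centre: base of shaft collar
print('ring L/R/T/B',[g(*q,.075).round(4) for q in((157,150),(345,150),(250,55),(250,243))])
w=wplane(c,(196+651*0+ (651-400)*.25,188+342*.25),c['p'][2]+.0147); print('line tool',c['Rt'].T@(w-c['p'])*1000)
for v in(310,375): print(c['Rt'].T@(wplane(c,(196+(651-400)*.25,188+v*.25),c['p'][2]+.0147)-c['p'])*1000)
cv2.imwrite('pics/c5.png',cv2.resize(np.clip(c['frame'][165:205,135:190].astype(float)*1.3,0,255).astype(np.uint8),(770,560),interpolation=cv2.INTER_CUBIC)[:,:,::-1])
E
```

```text
[0.56350272 0.00727365 0.097     ] [0.5598903  0.01844187 0.097     ] 0.011737925540541877 yaw 0.31283428862911067 centre [0.56026931 0.01239612 0.097     ]
[0.55956739 0.00690869 0.097     ]
[0.55473306 0.01034058 0.097     ]
ring L/R/T/B [array([5.652e-01, 1.000e-04, 7.500e-02]), array([0.5577, 0.0239, 0.075 ]), array([0.5495, 0.0095, 0.075 ]), array([0.5736, 0.0146, 0.075 ])]
line tool [ -6.58958254   0.96726047 -14.7014862 ]
[ -1.50964042   0.96580593 -14.70032411]
[-12.03425866   0.96890053 -14.70273172]
```

View pics/c5.png

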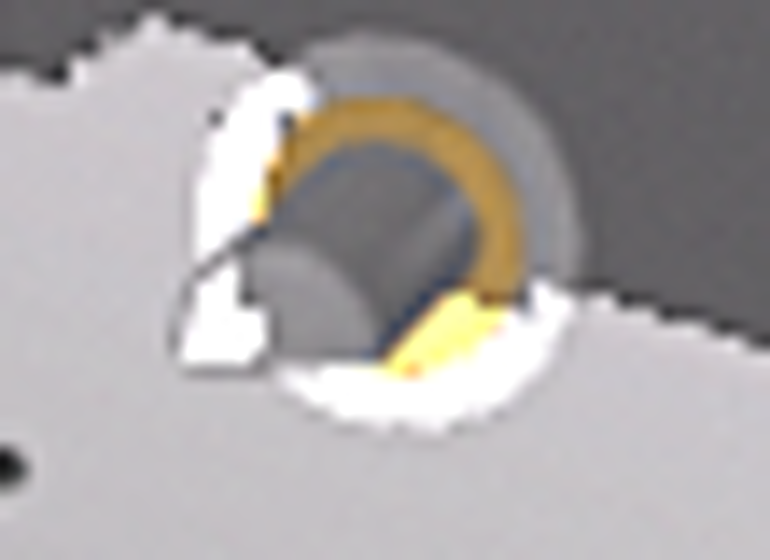

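The enlarged crop shows the shaft flat running level from (178,368) to (380,360), square to the tool x axis. The yaw already matches.

apply_moves(
  targets=[
    {"dx": 0.69, "dy": -3.92, "dz": 0, "rx": 0, "ry": 0, "rz": 0, "claw": 1},
    {"dx": 0.69, "dy": -3.92, "dz": 0, "rx": 0, "ry": 0, "rz": -0.3, "claw": 1},
    {"dx": 0, "dy": 0, "dz": 2, "rx": 0, "ry": 0, "rz": 0, "claw": 1},
    {"dx": 0, "dy": 0, "dz": 1.5, "rx": 0, "ry": 0, "rz": 0, "claw": 1},
    {"dx": 0, "dy": 0, "dz": 0, "rx": 0, "ry": 0, "rz": 0, "claw": 1},
    {"dx": 0, "dy": 0, "dz": 0, "rx": 0, "ry": 0, "rz": 0, "claw": 1},
    {"dx": 0, "dy": 0, "dz": 0, "rx": 0, "ry": 0, "rz": 0, "claw": 1},
  ],
)

```text
time: 11.55
eef_pos: [0.5614, 0.0126, 0.1242]
ee_rot: [-3.141, 0.001, -2.82]
wrist_force: [0.7, -0.3, -0.4]
width: 0.0137
grasp_force: 82.6
```

apply_moves(
  targets=[
    {"dx": 0.08, "dy": -0.06, "dz": 0.4, "rx": 0, "ry": 0, "rz": 0, "claw": 1},
    {"dx": 0, "dy": 0, "dz": 0.4, "rx": 0, "ry": 0, "rz": 0, "claw": 1},
    {"dx": 0, "dy": 0, "dz": 0.3, "rx": 0, "ry": 0, "rz": 0, "claw": 1},
    {"dx": 0, "dy": 0, "dz": 0.2, "rx": 0, "ry": 0, "rz": 0, "claw": 1},
    {"dx": 0, "dy": 0, "dz": 0, "rx": 0, "ry": 0, "rz": 0, "claw": 1},
  ],
)

```text
time: 12.05
eef_pos: [0.5609, 0.0112, 0.1101]
ee_rot: [3.142, 0.001, -2.821]
wrist_force: [4.4, 1.1, -2.3]
width: 0.0137
grasp_force: 82.5
```

apply_moves(
  targets=[
    {"dx": -0.06, "dy": 0, "dz": 0.3, "rx": 0, "ry": 0, "rz": 0, "claw": 1},
    {"dx": 0, "dy": 0, "dz": 0.3, "rx": 0, "ry": 0, "rz": 0, "claw": 1},
    {"dx": 0, "dy": 0, "dz": 0.2, "rx": 0, "ry": 0, "rz": 0, "claw": 1},
    {"dx": 0, "dy": 0, "dz": 0, "rx": 0, "ry": 0, "rz": 0, "claw": 1},
  ],
)

```text
time: 12.45
eef_pos: [0.5611, 0.0112, 0.1022]
ee_rot: [3.142, -0.0, -2.821]
wrist_force: [0.4, 0.3, 2.3]
width: 0.0138
grasp_force: 82.9
```

apply_moves(
  targets=[
    {"dx": 0, "dy": 0, "dz": 0.3, "rx": 0, "ry": 0, "rz": 0, "claw": 1},
    {"dx": 0, "dy": 0, "dz": 0.3, "rx": 0, "ry": 0, "rz": 0, "claw": 1},
    {"dx": 0, "dy": 0, "dz": 0.2, "rx": 0, "ry": 0, "rz": 0, "claw": 1},
    {"dx": 0, "dy": 0, "dz": 0, "rx": 0, "ry": 0, "rz": 0, "claw": 1},
  ],
  force=100,
)

```text
time: 12.85
eef_pos: [0.5613, 0.0112, 0.0971]
ee_rot: [-3.141, 0.002, -2.821]
wrist_force: [-5.0, 0.4, 13.5]
width: 0.0133
grasp_force: 107.0
```

apply_moves(
  targets=[
    {"dx": 0, "dy": 0, "dz": 0.2, "rx": 0, "ry": 0, "rz": 0, "claw": 1},
    {"dx": 0, "dy": 0, "dz": 0, "rx": 0, "ry": 0, "rz": 0, "claw": 1},
    {"dx": 0, "dy": 0, "dz": 0, "rx": 0, "ry": 0, "rz": 0, "claw": 1},
  ],
)

```text
time: 13.15
eef_pos: [0.5615, 0.0112, 0.0969]
ee_rot: [-3.14, 0.003, -2.821]
wrist_force: [-8.2, 0.4, 21.2]
width: 0.0136
grasp_force: 107.9
```

```bash
python3 - <<'E'
from h import *
w=robot.grab_frame('wrist')['frame'];t=robot.grab_frame('top'); p=proj(t,(0.585,-.16,.1)).astype(int)
o=np.zeros((450,800,3),np.uint8)
o[:450,:600]=cv2.resize(w,(600,450)); o[:225,600:]=cv2.resize(t['frame'][p[1]-22:p[1]+23,p[0]-20:p[0]+20],(200,225),interpolation=cv2.INTER_CUBIC)
o[225:375,600:]=cv2.resize(t['frame'],(200,150),interpolation=cv2.INTER_AREA)
cv2.imwrite('pics/fin.png',o[:,:,::-1])
E
```

```text
(no output)
```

View pics/fin.png

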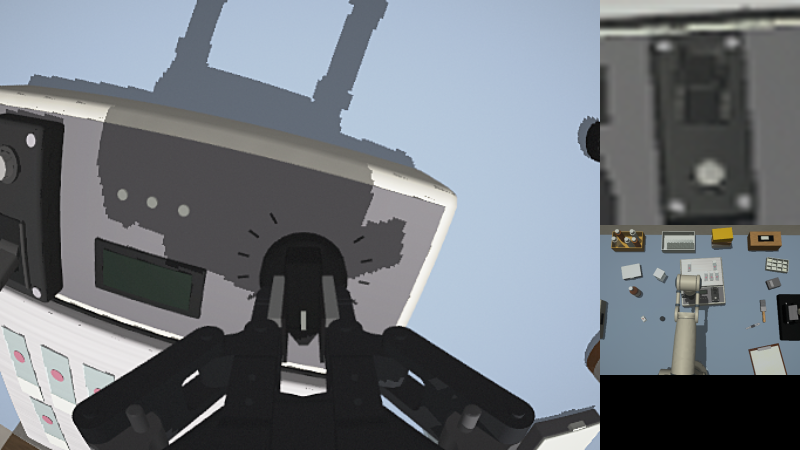

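The knob is on the shaft at (303,290) and held pressed down. The lever is at the on end of its slot and the other things are where they were. Handing in.

```bash
python3 -c "
from plant import robot
s=robot.read_state();print(s['eef_pos'],s['wrist_force']);print(robot.job_done())"
```

```text
[0.56148535 0.01119086 0.09687639] [-8.79310843 -0.79961907 20.68547919]
the job is handed in; nothing more can be done
None
```

I handed the job in at about 13 s: I pressed the test button and re-latched the lever, though I only felt it drop to off and never saw it, then pushed the knob home and am holding it down at its stop with about 21 N; no verdict was returned.

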